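# Zero the coffee grinder's burrs

## Robot

A 7-joint arm with a two-finger parallel gripper is mounted at the origin on the work surface. World frame = base frame: x ahead of the robot, y to its left, z up, the work surface at z = 0. Lengths are in m, angles in rad, forces in N, time in s.
With the tool pointing down it reaches from about 0.35 to 0.9 m from the base axis. Payload 8.1 kg.
Tool frame: the origin (TCP) lies where the fingers leave the gripper's body, on its centre line; the fingertips stand 66 mm ahead of it and the grasp point (between the pads) lies 47 mm ahead of it; z points along the fingers, y is the line along which they close (so a half turn about z gives the same grasp; the last joint's range is limited). The gripper opens to 92 mm and grips with 3 to 60 N. Pads are 19 mm wide; open, the fingers measure 130 mm over their backs; the gripper's body (75 mm by 190 mm) begins 47 mm behind the grasp point.
Start: joints at [-1.446, 0.434, 0.025, 1.573, -0.012, 1.134, -0.075], TCP at [0.141, 0.609, 0.292] pointing down, gripper open.
Joint ranges: [-2.62, 2.62], [-0.44, 2.09], [-1.27, 1.32], [0.08, 2.57], [-1.32, 4.46], [0.12, 2], [-2.74, 2.74]. Speed limits (rad/s): [2.22, 2.22, 3.01, 3.01, 3.14, 3.14, 3.14].

## Interface

Orientations are given as a rotation vector (axis times angle).
In Python, from cell import arm gives the robot as it stands.
- The arm moves only by the tool send_rows, never from a script. Its argument "motion" is text: rows parted by semicolons, each of 7 numbers parted by spaces: the closure, from 0 (fully open) to 1 (shut), then the shift along the world's x, y, z in m, then the turn, a rotation vector about the world's x, y, z in degrees. A call has 1 to 5 rows; each row shifts and turns the commanded pose from where the row before left it; what a row does not reach is not made up. A row lasts 1/8 s, in which the tool goes at most 62.5 mm and 10.7 degrees, less where a joint would pass 70% of its speed; a pose out of reach is approached as far as the arm can. A call is refused whole if a number of a shift passes 0.0625 or a number of a turn 10.7, either way. A call with a gripper value outside its range is refused whole. The fingers move at their own pace and stop on an object; "force" is the grip in N (left out, the last holds). Time passes only in rows, so rows that do not move let the fingers close. It gives the time, the measured TCP pose, the force, the opening and the grip force at its end, in the units of the state.
- arm.observe(): the state, without advancing time (a new reading comes with each control period).
- arm.get_image(name): name is "scene" or "side" or "wrist"; returns (picture, depth): 384x512x3 uint8, blue, green, red; 384x512 float32, m along the optical axis (not along the pixel's ray), 0 where there is no reading.
- arm.camera_model(name): a dict with "fx", "fy", "cx", "cy" (pixels), "D" ([k1, k2, p1, p2, k3] as OpenCV has them; the pictures are not rectified), "view" (4x4, takes a point from world to camera coordinates). Camera axes: x right, y down, z forward; pixel columns grow to the right and rows downward; lengths in m; the calibration is good to about 2 mm. A picture is of the moment at which its call begins: read the wrist's pose just before it. camera_model takes no time and is no camera call; for the wrist camera it gives the pose at the moment of the call.
- arm.sign_off(): hands the job in; it is judged then, once.
The state is a dict: "clock": time; "joints": joint angles; "dq": joint speeds; "joint_efforts": joint torques, N m; "position": TCP position; "ee_rot": TCP orientation; "force": force on the tool from outside, world axes, zero at the start; "ft_torque": the same for the moment, N m; "width": opening from 0.0 (shut) to 1.0 (fully open); "gripper_force": force on a finger pad.
Only numpy, scipy, OpenCV 4.12 (cv2) and the standard library are available. Lean on these libraries where they do the work, as an engineer would, in place of code of your own. Each camera call takes 0.05 s, during which the arm holds its last target. There are 200 camera calls.

## Task

Set up the coffee grinder on the kitchen worktop: first turn its black dose timer dial back (anticlockwise) to its zero stop so it cannot run. Then screw the brass knurled burr nut down (clockwise) until it bottoms out, back it off a quarter turn, and finish still gripping the nut there without letting go; do not disturb the amber hopper, the mug or the brush.

Things in the scene. Friction and masses are not known exactly. Their poses are not given: they have to be found in the camera images.
- grinder: white electric coffee burr grinder, hopper taken off, heavy, does not move: 130 mm along its x, 230 mm along its y, flat steel top deck at z = 140 mm. Origin at the centre of its underside, z up, front faces its own -x. In its x, y the nut's axis is at (0, -55 mm), the dial's at (0, +65 mm); nothing else stands on the deck, which has flat coloured marks
- dial (a joint): turn of the dose timer dial, rad: 0 at its zero stop, grows clockwise seen from above, up to 4.5; starts between 0.7 and 2.3. Friction 0.05 N m, no spring, stays where left. At 0 its bar lies along the grinder's x and its white pointer line points to the grinder's -x, at the red mark on the deck
- dial_grip (a point): point on the dial's axis at grip height, 37 mm above the deck; its x axis lies along the bar, the white pointer line on the bar's top points to its -x. The dial: a black disc 44 mm across, top 14 mm above the deck, carrying a bar grip 42 mm long, 14 mm thick, top 44 mm above the deck; grey base disc 68 mm across below
- nut_turn (a joint): turn of the burr nut, rad: 0 when bottomed (hard stop), grows as it unscrews, anticlockwise from above, up to 5.0; starts between 1.8 and 3.6. Friction 0.08 N m, no spring, stays where left. Rises 4 mm per turn. The nut's black line points at the red deck mark (grinder's -x) when bottomed, at the green mark (grinder's -y) a quarter turn backed off
- nut: brass knurled round nut, 42 mm diameter, 32 mm tall, upright axis. Origin on its axis at its underside, which is 12 mm above the deck when bottomed (a 34 mm collar below it fills that gap). A black line on its top runs from the axis towards its own -x
- nut_grip (a point): point on the nut's axis 19 mm above its underside, the height to grip (31 mm above the deck when bottomed)
- hopper: amber bean hopper with black lid, loose, bystander: round, 120 mm diameter, 116 mm tall, origin at the centre of its underside
- mug: white mug, loose, bystander: 80 mm diameter, 90 mm tall, handle towards its own +y, origin at the centre of its underside
- brush: wooden cleaning brush lying flat, loose, bystander: 160 mm long along its x, about 20 mm thick, origin at the centre of its underside

How it is judged:
By the outcome, as a careful person would: the job done as asked, in the order asked, and still so for the second after the job is handed in, while the arm keeps its last pose, push and grip.
It also fails if it takes over 72 s, if anything falls off the work surface, if the arm or the gripper's body presses on something with over 40 N, if the wrist force passes 120 N, or if a joint passes its speed limit or range.

## Working session

There is one attempt and no reset: what is moved stays moved. The work goes in short steps, Python scripts to look and compute and a tool call to move; the robot and the scene stay as the last step left them, time stands still between calls to the robot, and variables do not carry over. Pictures are saved under pics/ and viewed, at most 10 in all, crops included, and the job is handed in when it is done.

Besides the shell and the picture viewer there is one more tool, called after "Request:" in YAML: its name, and indented under it one key for each argument. send_rows: Moves the arm, as the interface text tells. Its arguments: {"type":"object","properties":{"motion":{"type":"string"},"force":{"type":"number"}},"required":["motion"]}

```bash
mkdir -p pics; cat > h.py <<'E'
import numpy as np, cv2
from cell import arm
def grab(name):
    m=arm.camera_model(name); im,d=arm.get_image(name); return m,im,d
def K(m): return np.array([[m['fx'],0,m['cx']],[0,m['fy'],m['cy']],[0,0,1.]])
def rays(m,px):
    u=cv2.undistortPoints(np.array(px,float).reshape(-1,1,2),K(m),np.array(m['D'],float)).reshape(-1,2)
    V=np.array(m['view']);R,t=V[:3,:3],V[:3,3]
    return -R.T@t, np.c_[u,np.ones(len(u))]@R
def onplane(m,px,z):
    o,d=rays(m,px); return o+d*((z-o[2])/d[:,2])[:,None]
def pts(m,px,d):
    o,r=rays(m,px); return o+r*np.array(d).reshape(-1,1)
def proj(m,P):
    V=np.array(m['view']); r=cv2.Rodrigues(V[:3,:3])[0]
    return cv2.projectPoints(np.array(P,float).reshape(-1,1,3),r,V[:3,3],K(m),np.array(m['D'],float))[0].reshape(-1,2)
E
python3 - <<'E'
from h import *
ims=[]
for n in ('scene','side','wrist'):
    m,im,d=grab(n); np.savez(f'pics/{n}.npz',im=im,d=d,**{k:m[k] for k in m}); ims.append(im)
    print(n,m['fx'],np.round(np.array(m['view']),2).tolist())
print(arm.observe())
cv2.imwrite('pics/a.png',cv2.resize(np.hstack(ims[:2]),(800,300)))
cv2.imwrite('pics/scene.png',ims[0]);cv2.imwrite('pics/side.png',ims[1])
E
```

```text
scene 390.9310310125241 [[-0.17, 0.99, 0.01, 0.05], [0.72, 0.13, -0.68, -0.36], [-0.67, -0.11, -0.73, 1.37], [0.0, 0.0, 0.0, 1.0]]
side 476.9302813147092 [[0.92, -0.38, -0.01, -0.53], [-0.27, -0.63, -0.73, 0.26], [0.27, 0.67, -0.69, 1.09], [0.0, 0.0, 0.0, 1.0]]
wrist 340.2104299161021 [[0.23, 0.97, -0.0, -0.62], [0.93, -0.21, 0.3, -0.04], [0.3, -0.07, -0.95, 0.39], [0.0, 0.0, 0.0, 1.0]]
{'clock': 0.15, 'joints': array([-1.44561356,  0.43506745,  0.02497028,  1.57383724, -0.01160279,
        1.13403664, -0.07509575]), 'dq': array([-0.00150032, -0.00173984, -0.00084094, -0.00292238, -0.0005376 ,
       -0.00074425,  0.00010867]), 'joint_efforts': array([ 1.27751260e-03, -6.68263149e+01,  9.85757634e-01, -3.14693928e+01,
       -6.04942697e-02,  3.93638585e-02,  1.29670116e-04]), 'position': array([0.14110383, 0.60855676, 0.29164204]), 'ee_rot': array([-3.57119792e-01, -3.12119711e+00,  1.89010747e-03]), 'force': array([ 0.13939944,  0.14333258, -0.32351879]), 'ft_torque': array([-0.00892009, -0.01421989,  0.03650167]), 'gripper_force': 0.0, 'width': 0.9976575615018657}
```

View pics/scene.png

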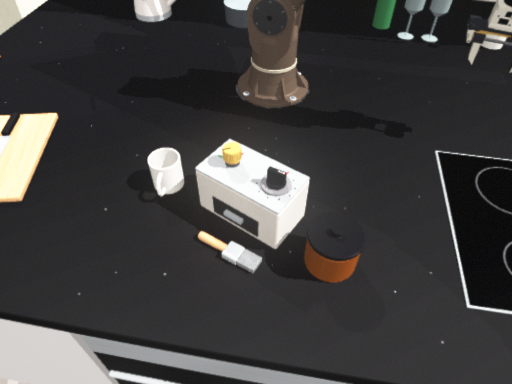

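View pics/side.png

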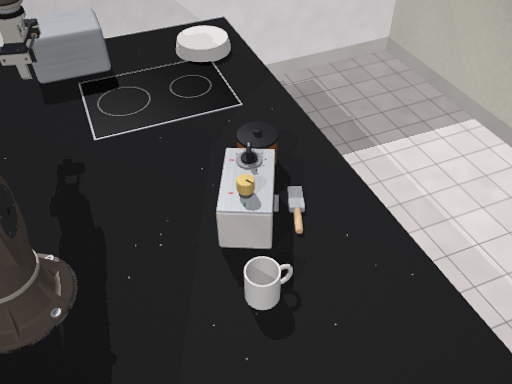

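The scene view shows the grinder at the centre. The brass nut is at about (232,153), the dial at (277,180), the mug on the left, the brush in front and the hopper on the right. In the side view the nut is at (246,184), and the red marks sit on the robot-facing edge.

```bash
python3 - <<'E'
from h import *
V={}
for n in ('scene','side'):
    z=np.load(f'pics/{n}.npz'); m={k:z[k] for k in ('fx','fy','cx','cy','D','view')}; im=z['im'];d=z['d']; V[n]=(m,im,d)
    hsv=cv2.cvtColor(im,cv2.COLOR_BGR2HSV)
    b=cv2.inRange(hsv,(18,120,100),(32,255,255)); c=max(cv2.findContours(b,0,2)[0],key=cv2.contourArea)
    mk=np.zeros_like(b);cv2.drawContours(mk,[c],-1,255,-1); v,u=np.nonzero(mk)
    P=pts(m,np.c_[u,v],d[v,u]); t=P[P[:,2]>np.percentile(P[:,2],95)-.004]
    print(n,'brass',len(u),P.mean(0).round(4),'top',t.mean(0).round(4),len(t),cv2.boundingRect(c))
    # deck points
    vv,uu=np.mgrid[0:384,0:512]; A=pts(m,np.c_[uu.ravel(),vv.ravel()],d.ravel())
    k=(abs(A[:,2]-.14)<.006)&(np.hypot(*(A[:,:2]-P.mean(0)[:2]).T)<.25)&(d.ravel()>0)
    mm=k.reshape(384,512).astype(np.uint8)*255
    c=max(cv2.findContours(mm,0,2)[0],key=cv2.contourArea); q=np.zeros_like(mm);cv2.drawContours(q,[c],-1,255,-1)
    D=A[(q.ravel()>0)&k]; print(' deck z',np.median(D[:,2]))
    H=onplane(m,c.reshape(-1,2),.14)[:,:2].astype(np.float32); r=cv2.minAreaRect(H); print(' rect',r)
    x,y,w,h=cv2.boundingRect(c); cr=im[y-15:y+h+10,x-10:x+w+10]; cv2.imwrite(f'pics/z_{n}.png',cv2.resize(cr,None,fx=4,fy=4,interpolation=2)); print(x-10,y-15,cr.shape)
a=cv2.imread('pics/z_scene.png');b=cv2.imread('pics/z_side.png');h=max(len(a),len(b))
f=lambda i:cv2.copyMakeBorder(i,0,h-len(i),0,0,0)
j=np.hstack([f(a),f(b)]);s=min(1,800/j.shape[1],600/j.shape[0]);print(s,j.shape);cv2.imwrite('pics/z.png',cv2.resize(j,None,fx=s,fy=s))
E
```

```text
scene brass 187 [ 0.5688 -0.0158  0.1778] top [ 0.5757 -0.0189  0.1984] 45 (223, 147, 19, 17)
 deck z 0.1409055283140611
 rect ((0.5765957832336426, 0.030819013714790344), (0.2312299609184265, 0.13361389935016632), 64.12593841552734)
185 125 (100, 135, 3)
side brass 148 [ 0.5429 -0.038   0.1761] top [ 0.5379 -0.0594  0.2086] 29 (237, 182, 17, 13)
 deck z 0.14052836370926147
 rect ((0.5749491453170776, 0.029176384210586548), (0.2341369092464447, 0.12737612426280975), 64.13141632080078)
207 133 (92, 78, 3)
0.9389671361502347 (400, 852, 3)
```

View pics/z.png

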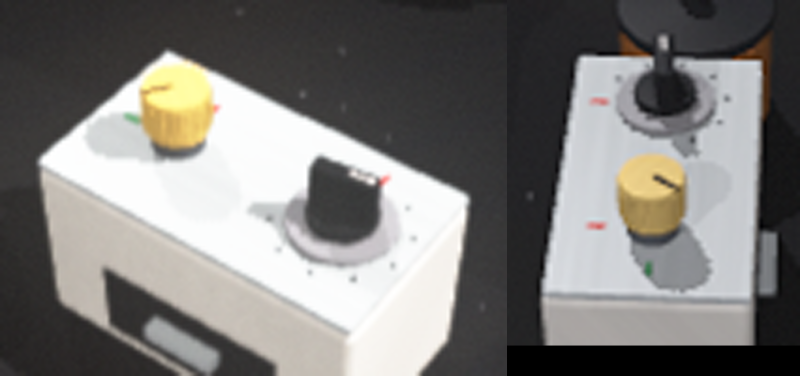

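The nut's black line points roughly to the grinder's -y/+x side, and the dial's white pointer points to the right. I'll move the wrist camera over the deck.

Request:
send_rows:
  motion: "0 0.036 -0.048 0.01 0 0 -6; 0 0.036 -0.048 0.01 0 0 -6; 0 0.036 -0.048 0.01 0 0 -6; 0 0.036 -0.048 0.01 0 0 -6; 0 0.036 -0.048 0.01 0 0 -6"

```text
clock: 0.78
position: [0.322, 0.367, 0.3425]
ee_rot: [-1.158, -2.92, -0.0]
force: [1.7, 0.9, -0.3]
width: 1.003
gripper_force: 0.0
```

Request:
send_rows:
  motion: "0 0.036 -0.048 0.002 0 0 -6; 0 0.036 -0.048 0.002 0 0 -6; 0 0.036 -0.048 0.002 0 0 -6; 0 0.036 -0.048 0.002 0 0 -6; 0 0.036 -0.048 0.002 0 0 -6"

```text
clock: 1.4
position: [0.5019, 0.1272, 0.3524]
ee_rot: [-1.874, -2.522, -0.001]
force: [1.4, 1.3, 0.1]
width: 0.999
gripper_force: 0.0
```

Request:
send_rows:
  motion: "0 0.036 -0.048 0 0 0 -6; 0 0.036 -0.048 0 0 0 -6; 0 0 0 0 0 0 0; 0 0 0 0 0 0 0"

```text
clock: 1.9
position: [0.5729, 0.0331, 0.3517]
ee_rot: [-2.123, -2.315, 0.001]
force: [0.3, 0.7, -0.7]
width: 1.0
gripper_force: 0.0
```

```bash
python3 - <<'E'
from h import *
s=arm.observe();print(s['clock'],s['joints'].round(3),s['position'].round(4),s['ee_rot'].round(3))
m,im,d=grab('wrist');np.savez('pics/w1.npz',im=im,d=d,**m)
print(proj(m,[[.5518,-.0195,.14],[.6042,.0885,.14],[.5518,-.0195,.19],[.6042,.0885,.184]]).round(1))
cv2.imwrite('pics/w1.png',im)
E
```

```text
1.9 [-0.589  0.332  0.6    1.647 -0.197  1.225  0.139] [0.5729 0.0331 0.3517] [-2.123e+00 -2.315e+00  1.000e-03]
[[234.3 230.5]
 [301.5 123.1]
 [230.1 254.9]
 [308.4 129.2]]
```

View pics/w1.png

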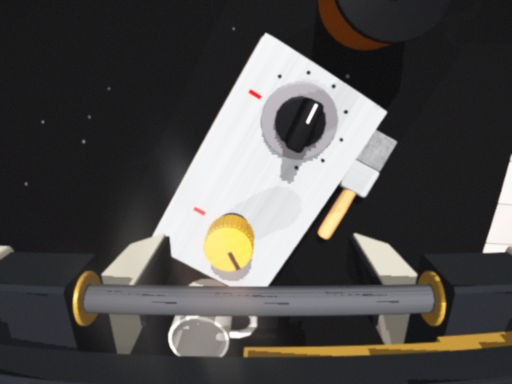

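The wrist view shows the nut top at about (229,243), its line running towards (236,262). The dial is at (300,123) and its white pointer at about (312,113). The red marks are at (254,94) and (199,211).

```bash
cat > meas.py <<'E'
from h import *
def meas(m,im,d,nut0=(.5518,-.0195),dial0=(.6042,.0885)):
    hsv=cv2.cvtColor(im,cv2.COLOR_BGR2HSV)
    vv,uu=np.mgrid[0:384,0:512]; A=pts(m,np.c_[uu.ravel(),vv.ravel()],d.ravel()); ok=d.ravel()>0
    near=lambda c,r:ok&(np.hypot(*(A[:,:2]-np.array(c)).T)<r)
    out={}
    k=near(nut0,.035)&(A[:,2]>.165); zt=np.percentile(A[k][:,2],90); k&=abs(A[:,2]-zt)<.004
    (cx,cy),r=cv2.minEnclosingCircle(A[k][:,:2].astype(np.float32)); out['nut']=(cx,cy,r,zt)
    g=hsv[...,2].ravel(); L=k&(g<120)&(np.hypot(A[:,0]-cx,A[:,1]-cy)<.019)
    if L.sum()>3:
        q=A[L][:,:2].mean(0)-[cx,cy]; out['nutline']=(np.degrees(np.arctan2(q[1],q[0])),np.hypot(*q),L.sum())
    k=near(dial0,.03)&(A[:,2]>.172); zt=np.median(A[k][:,2]); k&=abs(A[:,2]-zt)<.006
    r=cv2.minAreaRect(A[k][:,:2].astype(np.float32)); out['bar']=(r,zt)
    W=k&(g>150); q=A[W][:,:2]; f=cv2.fitLine(q.astype(np.float32),2,0,.01,.01).ravel()
    out['white']=(q.mean(0),np.degrees(np.arctan2(f[1],f[0])),W.sum())
    q=q.mean(0)-r[0]; out['ptr']=np.degrees(np.arctan2(q[1],q[0]))
    R=(((hsv[...,0]<8)|(hsv[...,0]>172))&(hsv[...,1]>120)&(hsv[...,2]>90)).ravel()&near([.576,.03],.13)&(abs(A[:,2]-.14)<.008)
    mk=R.reshape(384,512).astype(np.uint8); n,_,st,ce=cv2.connectedComponentsWithStats(mk)
    out['red']=[onplane(m,[ce[i]],.14)[0].round(4) for i in range(1,n) if st[i,4]>5]
    k=near([.576,.03],.2)&(abs(A[:,2]-.14)<.006); mk=k.reshape(384,512).astype(np.uint8)
    c=max(cv2.findContours(mk,0,2)[0],key=cv2.contourArea); out['rect']=cv2.minAreaRect(onplane(m,c.reshape(-1,2),.14)[:,:2].astype(np.float32))
    return out
def show(o):
    for k,v in o.items(): print(k,v)
E
python3 - <<'E'
from meas import *
z=np.load('pics/w1.npz'); m={k:z[k] for k in ('fx','fy','cx','cy','D','view')}
o=meas(m,z['im'],z['d']); show(o)
# triangulated nut top height: dark line centroid/brass top vs scene view
def topc(n):
    z=np.load(f'pics/{n}.npz'); m={k:z[k] for k in ('fx','fy','cx','cy','D','view')}
    return m,z
# white pointer blob in wrist & scene, triangulate
w=o['white'][0]
ms,zs=topc('scene'); hs=cv2.cvtColor(zs['im'],cv2.COLOR_BGR2HSV)
p=proj(ms,[[*w,.184]])[0]; print('scene white guess',p)
def tri(m1,p1,m2,p2):
    o1,d1=rays(m1,[p1]);o2,d2=rays(m2,[p2]);d1=d1[0];d2=d2[0]
    s=np.linalg.lstsq(np.c_[d1,-d2],o2-o1,rcond=None)[0];a=o1+s[0]*d1;b=o2+s[1]*d2;return (a+b)/2,np.linalg.norm(a-b)
x,y=p.astype(int); c=hs[y-6:y+7,x-8:x+9]; print(c[...,2])
E
```

```text
nut (0.5498019456863403, -0.01724792830646038, 0.021284323185682297, np.float64(0.18561287876880614))
bar (((0.6090545058250427, 0.06616860628128052), (0.048418059945106506, 0.014283429831266403), 14.226635932922363), np.float64(0.37219212127492474))
white (array([0.61131189, 0.06273018]), np.float32(33.889565), np.int64(289))
ptr -56.71448825908328
red [array([0.5609, 0.1098, 0.14  ]), array([ 0.517 , -0.0019,  0.14  ])]
rect ((0.5729655623435974, 0.0321396142244339), (0.2251693606376648, 0.12644164264202118), 64.06240844726562)
scene white guess [263.37207644 172.34940743]
[[253 253 253 253 253 252 252 252 252 252 252 252 252 247 211 183 212]
 [253 252 253 253 253 253 253 252 252 252 252 252 249 208 113  89 102]
 [252 252 252 252 252 253 253 253 252 252 252 251 235 134  81  74  74]
 [252 252 252 252 252 252 253 253 253 252 252 249 177  87  71  73  72]
 [252 252 252 252 252 252 252 252 252 253 253 249 144  69  65  66  69]
 [252 252 252 252 252 252 252 252 252 252 252 249 133  65  60  62  65]
 [252 252 252 252 252 252 252 252 252 252 252 248 118  62  60  62  60]
 [252 252 252 252 252 252 252 252 252 252 251 247 117  61  59  61  60]
 [252 252 252 252 252 252 252 251 251 251 248 239 107  60  62  61  59]
 [252 252 252 252 252 252 252 252 250 243 234 215  93  62  61  59  60]
 [253 252 252 252 252 252 252 251 242 223 223 205  91  60  61  61  60]
 [252 252 252 252 252 252 251 241 206 200 199 186  87  60  61  59  63]
 [245 246 246 246 245 245 240 192 161 159 160 140  74  62  61  61  61]]
```

```bash
sed -i 's/ok=d.ravel()>0$/ok=(d.ravel()>0)\&(A[:,2]<.22)/; s/(g<120)&/(g<.6*np.median(g[k]))\&/' meas.py
python3 - <<'E'
from meas import *
L=lambda n:(lambda z:({k:z[k] for k in ('fx','fy','cx','cy','D','view')},z['im'],z['d']))(np.load(f'pics/{n}.npz'))
w=L('w1');o=meas(*w); show(o)
def tri(m1,p1,m2,p2):
    o1,d1=rays(m1,[p1]);o2,d2=rays(m2,[p2]);d1=d1[0];d2=d2[0]
    s=np.linalg.lstsq(np.c_[d1,-d2],o2-o1,rcond=None)[0];a=o1+s[0]*d1;b=o2+s[1]*d2;return (a+b)/2,np.linalg.norm(a-b)
s=L('scene')
pw=proj(w[0],[[*o['white'][0],o['bar'][1]]])[0]; p=proj(s[0],[[*o['white'][0],o['bar'][1]]])[0]; x,y=p.round().astype(int)
c=s[1][y-5:y+6,x-7:x+8].min(2).astype(int); print(p);print(c)
E
```

```text
nut (0.5498019456863403, -0.01724792830646038, 0.021284323185682297, np.float64(0.18561287876880614))
nutline (np.float64(-63.369413450390354), np.float64(0.011185675319020564), np.int64(39))
bar (((0.6013088822364807, 0.09033071249723434), (0.0417180173099041, 0.014361298643052578), 69.32799530029297), np.float64(0.1827236256243827))
white (array([0.60510715, 0.10060423]), np.float32(70.49112), np.int64(87))
ptr 69.70993540259626
red [array([0.5609, 0.1098, 0.14  ]), array([ 0.517 , -0.0019,  0.14  ])]
rect ((0.5729655623435974, 0.0321396142244339), (0.2251693606376648, 0.12644164264202118), 64.06240844726562)
[281.72032086 172.99796989]
[[144 202 234 241 245 249 251 251 251 251 251 251 251 249 240]
 [ 79  98 134 172 210 235 245 249 250 251 251 251 251 251 251]
 [ 72  72  94 165 199 172 207 231 236 245 250 251 251 249 252]
 [ 69  73  99 183 223 183 182 172 171 207 234 244 236 226 248]
 [ 63  68  73  96 131 176 199 198 215 203 154 185 151 183 244]
 [ 59  61  62  65  73  88 105 155 227 221 108 103 165 233 250]
 [ 57  59  59  59  61  65  67  82 109 112  82 133 234 250 251]
 [ 58  59  59  58  57  58  61  63  64  67  79 163 248 251 251]
 [ 59  57  59  55  58  57  56  56  60  63  80 162 240 250 251]
 [ 57  59  57  57  57  55  57  59  59  60  84 162 223 241 248]
 [ 61  59  58  56  57  58  59  58  58  61  91 176 215 225 239]]
```

Measured: the dial sits at about 84° from zero and the nut at about 142° from bottom. I'll approach the dial.

Request:
send_rows:
  motion: "0 0.0075 0.0141 0 0 0 -6.3; 0 0.0075 0.0141 0 0 0 -6.3; 0 0.0075 0.0141 0 0 0 -6.3; 0 0.0075 0.0142 0 0 0 -6.4; 0 0 0 -0.03 0 0 0"

```text
clock: 2.58
position: [0.6039, 0.093, 0.3234]
ee_rot: [2.575, 1.799, 0.007]
force: [-0.5, -0.4, -1.0]
width: 0.996
gripper_force: 0.0
```

Request:
send_rows:
  motion: "0.4 0 0 -0.02 0 0 0; 0.4 0 0 0 0 0 0"

```text
clock: 2.82
position: [0.6017, 0.0912, 0.301]
ee_rot: [-2.575, -1.797, 0.004]
force: [-0.4, -0.4, 0.6]
width: 0.837
gripper_force: 0.0
```

```bash
python3 - <<'E'
from meas import *
s=arm.observe();print(s['clock'],s['joints'].round(3),s['position'].round(4),s['ee_rot'].round(3))
m,im,d=grab('wrist');np.savez('pics/w2.npz',im=im,d=d,**m);show(meas(m,im,d))
E
```

```text
2.825 [-0.688  0.45   0.662  1.639 -0.297  1.158 -0.305] [0.6017 0.0912 0.301 ] [-2.575 -1.797  0.004]
nut (0.5530867576599121, -0.0065996102057397366, 0.01848815754055977, np.float64(0.18470802399402142))
bar (((0.6012800931930542, 0.09067220240831375), (0.04135078564286232, 0.013750161975622177), 70.45655822753906), np.float64(0.18283155732097514))
white (array([0.60365725, 0.0976848 ]), np.float32(65.093155), np.int64(128))
ptr 71.2742217164151
red [array([0.5611, 0.1099, 0.14  ]), array([ 0.5169, -0.0018,  0.14  ])]
rect ((0.593578040599823, 0.07350517064332962), (0.13551461696624756, 0.12584076821804047), 64.2835922241211)
```

Request:
send_rows:
  motion: "0.4 0 -0.0005 -0.0255 0 0 0; 0.4 0 -0.0005 -0.0255 0 0 0; 0.4 0 0 -0.0255 0 0 0; 0.4 0 0 0 0 0 0; 0.7 0 0 0 0 0 0"
  force: 20

```text
clock: 3.5
position: [0.6039, 0.0887, 0.2274]
ee_rot: [2.578, 1.794, 0.003]
force: [0.2, -1.0, 0.2]
width: 0.537
gripper_force: 0.0
```

Request:
send_rows:
  motion: "1 0 0 0 0 0 0; 1 0 0 0 0 0 0; 1 0 0 0 0 0 0; 1 0 0 0 0 0 0"
  force: 20

```text
clock: 4.0
position: [0.603, 0.0885, 0.226]
ee_rot: [-2.578, -1.794, 0.0]
force: [-2.1, 1.7, 3.1]
width: 0.151
gripper_force: 20.0
```

```bash
python3 - <<'E'
from h import *
s=arm.observe()
for k in ('clock','joints','position','ee_rot','force','ft_torque','width','gripper_force'):print(k,np.round(s[k],4))
E
```

```text
clock 4.0
joints [-0.6549  0.5216  0.6252  1.7304 -0.3532  1.0048 -0.2556]
position [0.603  0.0885 0.226 ]
ee_rot [-2.5785e+00 -1.7938e+00  2.0000e-04]
force [-2.125   1.6883  3.0527]
ft_torque [ 0.1259  0.6657 -0.1246]
width 0.1514
gripper_force 19.9633
```

Gripped at about 14 mm. Now turning anticlockwise.

Request:
send_rows:
  motion: "1 0 0 0 0 0 8; 1 0 0 0 0 0 8; 1 0 0 0 0 0 8; 1 0 0 0 0 0 8; 1 0 0 0 0 0 8"

```text
clock: 4.62
position: [0.6032, 0.0885, 0.226]
ee_rot: [1.804, 2.572, 0.001]
force: [-1.2, 0.8, 1.1]
width: 0.155
gripper_force: 20.0
```

Request:
send_rows:
  motion: "1 0 0 0 0 0 8; 1 0 0 0 0 0 8; 1 0 0 0 0 0 8; 1 0 0 0 0 0 8; 1 0 0 0 0 0 5"

```text
clock: 5.25
position: [0.6035, 0.0887, 0.226]
ee_rot: [0.896, 3.011, 0.001]
force: [0.1, 0.8, 1.3]
width: 0.152
gripper_force: 20.0
```

Request:
send_rows:
  motion: "1 0 0 0 0 0 2; 1 0 0 0 0 0 2; 1 0 0 0 0 0 2; 1 0 0 0 0 0 0; 1 0 0 0 0 0 0"

```text
clock: 5.88
position: [0.6034, 0.0887, 0.226]
ee_rot: [0.743, 3.052, 0.001]
force: [1.1, 3.5, 1.9]
width: 0.155
gripper_force: 20.0
```

```bash
cat > st.py <<'E'
from h import *
from scipy.spatial.transform import Rotation as Ro
s=arm.observe()
for k in ('clock','joints','position','force','ft_torque','width','gripper_force'):print(k,np.round(s[k],4))
y=Ro.from_rotvec(s['ee_rot']).as_matrix()[:,1];print('yaw_y',np.degrees(np.arctan2(y[1],y[0])).round(2))
E
python3 st.py
```

```text
clock 5.875
joints [-0.4037  0.473   0.2447  1.7083 -0.1341  0.9758  0.9836]
position [0.6034 0.0887 0.226 ]
force [1.0773 3.4853 1.8949]
ft_torque [ 0.8325 -0.3839  0.0433]
width 0.1546
gripper_force 19.9665
yaw_y 62.64
```

Request:
send_rows:
  motion: "1 0 0 0 0 0 1.5; 1 0 0 0 0 0 1.5; 1 0 0 0 0 0 0"

```text
clock: 6.25
position: [0.6035, 0.0886, 0.2259]
ee_rot: [0.661, 3.07, 0.001]
force: [3.0, 3.9, 2.4]
width: 0.155
gripper_force: 20.3
```

```bash
python3 st.py
```

```text
clock 6.25
joints [-0.394   0.4724  0.2312  1.7074 -0.1269  0.9754  1.0304]
position [0.6035 0.0886 0.2259]
force [3.0198 3.9285 2.4499]
ft_torque [ 1.0595 -0.6314 -0.4122]
width 0.1552
gripper_force 20.2733
yaw_y 65.69
```

Request:
send_rows:
  motion: "1 0 0 0 0 0 1; 1 0 0 0 0 0 0.5; 1 0 0 0 0 0 0"

```text
clock: 6.62
position: [0.6036, 0.0886, 0.2259]
ee_rot: [0.622, 3.079, 0.001]
force: [2.9, 4.9, 2.1]
width: 0.155
gripper_force: 20.7
```

```bash
python3 st.py
```

```text
clock 6.625
joints [-0.3895  0.4721  0.2247  1.707  -0.1232  0.9751  1.0529]
position [0.6036 0.0886 0.2259]
force [2.8872 4.8578 2.0999]
ft_torque [ 1.0602 -0.7348 -0.508 ]
width 0.1551
gripper_force 20.7037
yaw_y 67.17
```

Request:
send_rows:
  motion: "0.3 0 0 0 0 0 0; 0.3 0 0 0 0 0 0; 0.3 0 0 0 0 0 0; 0.3 0 0 0.025 0 0 0; 0.3 0 0 0.05 0 0 0"

```text
clock: 7.25
position: [0.6018, 0.088, 0.2994]
ee_rot: [-0.621, -3.075, 0.004]
force: [1.2, 0.5, 0.2]
width: 0.653
gripper_force: 0.0
```

Request:
send_rows:
  motion: "0.3 -0.013 -0.027 0.025 0 0 0; 0.3 -0.013 -0.027 0.01 0 0 0; 0.3 -0.013 -0.027 0 0 0 0; 0.3 -0.0131 -0.0268 0 0 0 0; 0.3 0 0 0 0 0 0"

```text
clock: 7.88
position: [0.55, -0.0223, 0.3359]
ee_rot: [-0.629, -3.078, 0.002]
force: [-0.2, 0.4, 0.8]
width: 0.703
gripper_force: 0.0
```

```bash
python3 st.py; python3 - <<'E'
from meas import *
m,im,d=grab('wrist');np.savez('pics/w3.npz',im=im,d=d,**m);cv2.imwrite('pics/w3.png',im);show(meas(m,im,d))
E
```

```text
clock 7.875
joints [-0.2755  0.2782  0.2827  1.7098 -0.0824  1.1658  1.1973]
position [ 0.55   -0.0223  0.3359]
force [-0.2311  0.4358  0.7557]
ft_torque [ 0.0361 -0.0263  0.0138]
width 0.703
gripper_force 0.0
yaw_y 66.91
nut (0.5487407445907593, -0.018080079928040504, 0.021436462178826332, np.float64(0.18551673197001184))
nutline (np.float64(-57.57192811038307), np.float64(0.010955265514681203), np.int64(83))
bar (((0.600534975528717, 0.08987001329660416), (0.014707745984196663, 0.04152302071452141), 63.27428436279297), np.float64(0.1823324218403149))
white (array([0.59151768, 0.09494707]), np.float32(-31.594425), np.int64(80))
ptr 150.61896734524188
red [array([0.5606, 0.1095, 0.14  ]), array([ 0.5165, -0.002 ,  0.14  ])]
rect ((0.5728253722190857, 0.03194144368171692), (0.2253834307193756, 0.12648840248584747), 64.24901580810547)
```

View pics/w3.png

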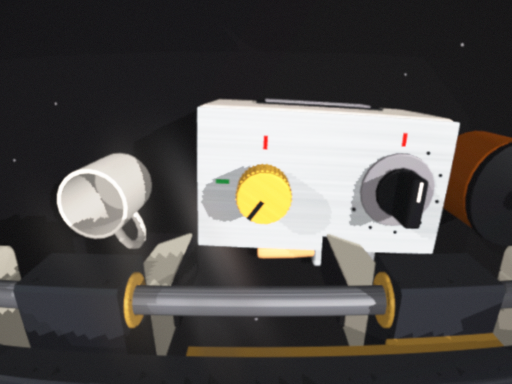

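The dial pointer at (420,192) now lies parallel to the red-mark direction: the bar reads 153.3° against 154.2° for zero. The nut is at (264,194) and the gripper is above it, so I'll descend.

Request:
send_rows:
  motion: "0.3 0 0 -0.04 0 0 0; 0.3 0 0 -0.03 0 0 0; 0.3 0 0 0 0 0 0; 0.3 0 0 0 0 0 0"

```text
clock: 8.43
position: [0.5518, -0.0189, 0.2667]
ee_rot: [0.621, 3.079, 0.001]
force: [-0.5, -0.8, 0.5]
width: 0.7
gripper_force: 0.0
```

```bash
python3 st.py
```

```text
clock 8.425
joints [-0.2653  0.3409  0.268   1.8043 -0.1049  1.009   1.2165]
position [ 0.5518 -0.0189  0.2667]
force [-0.4658 -0.8171  0.4775]
ft_torque [-0.026  -0.0207 -0.0544]
width 0.7003
gripper_force 0.0
yaw_y 67.19
```

Request:
send_rows:
  motion: "0.3 0 0 -0.027 0 0 0; 0.3 0 0 -0.02 0 0 0; 0.3 0 0 0 0 0 0; 1 0 0 0 0 0 0; 1 0 0 0 0 0 0"
  force: 25

```text
clock: 9.05
position: [0.5518, -0.0194, 0.22]
ee_rot: [0.622, 3.077, 0.001]
force: [0.0, 0.1, 0.2]
width: 0.532
gripper_force: 0.0
```

Request:
send_rows:
  motion: "1 0 0 0 0 0 0; 1 0 0 0 0 0 0; 1 0 0 0 0 0 0"

```text
clock: 9.43
position: [0.5516, -0.0194, 0.2196]
ee_rot: [0.622, 3.078, 0.001]
force: [-1.5, 1.2, 6.6]
width: 0.448
gripper_force: 25.0
```

```bash
python3 st.py
```

```text
clock 9.425
joints [-0.2531  0.3922  0.2567  1.8607 -0.1243  0.9025  1.2339]
position [ 0.5516 -0.0194  0.2196]
force [-1.523   1.238   6.5503]
ft_torque [0.0734 0.151  0.0026]
width 0.4478
gripper_force 25.0013
yaw_y 67.15
```

Request:
send_rows:
  motion: "1 0 0 -0.0001 0 0 -8; 1 0 0 -0.0001 0 0 -8; 1 0 0 -0.0001 0 0 -8; 1 0 0 -0.0001 0 0 -8; 1 0 0 -0.0001 0 0 -8"

```text
clock: 10.05
position: [0.5512, -0.0198, 0.2191]
ee_rot: [1.644, 2.676, 0.001]
force: [-2.9, -0.8, 8.0]
width: 0.45
gripper_force: 25.0
```

Request:
send_rows:
  motion: "1 0 0 -0.0001 0 0 -8; 1 0 0 -0.0001 0 0 -8; 1 0 0 -0.0001 0 0 -8; 1 0 0 -0.0001 0 0 -8; 1 0 0 -0.0001 0 0 -8"

```text
clock: 10.68
position: [0.5507, -0.0199, 0.2186]
ee_rot: [-2.461, -1.953, 0.0]
force: [-5.4, -0.5, 11.3]
width: 0.449
gripper_force: 25.0
```

Request:
send_rows:
  motion: "1 0 0 -0.0001 0 0 -8; 1 0 0 -0.0001 0 0 -8; 1 0 0 -0.0001 0 0 -8; 1 0 0 -0.0001 0 0 -8; 1 0 0 0 0 0 -8"

```text
clock: 11.3
position: [0.5503, -0.0196, 0.2181]
ee_rot: [-2.979, -0.993, 0.001]
force: [-7.3, 0.1, 12.3]
width: 0.452
gripper_force: 25.0
```

```bash
python3 st.py
```

```text
clock 11.3
joints [-0.6294  0.4783  0.804   1.8924 -0.421   0.9491 -0.5566]
position [ 0.5503 -0.0196  0.2181]
force [-7.3304  0.0518 12.2812]
ft_torque [-0.0512  1.6493  0.0422]
width 0.4523
gripper_force 24.9977
yaw_y -53.12
```

Request:
send_rows:
  motion: "1 0.0003 0 0.0002 0 0 -4; 1 0.0003 0 0 0 0 -4; 1 0 0 0 0 0 -4; 1 0 0 0 0 0 -3; 1 0 0 0 0 0 0"

```text
clock: 11.92
position: [0.5503, -0.0195, 0.218]
ee_rot: [-3.082, -0.601, 0.004]
force: [-9.5, 2.3, 14.1]
width: 0.455
gripper_force: 25.0
```

```bash
python3 st.py
```

```text
clock 11.925
joints [-0.6727  0.5025  0.877   1.8944 -0.4677  0.9665 -0.7659]
position [ 0.5503 -0.0195  0.218 ]
force [-9.4567  2.3099 14.0762]
ft_torque [ 0.008   2.0906 -0.047 ]
width 0.4545
gripper_force 25.0019
yaw_y -67.92
```

Request:
send_rows:
  motion: "1 0 0 0 0 0 -2; 1 0 0 0 0 0 -2; 1 0 0 0 0 0 0; 1 0 0 0 0 0 0"

```text
clock: 12.42
position: [0.5503, -0.0194, 0.2179]
ee_rot: [-3.101, -0.495, 0.004]
force: [-9.6, 1.0, 12.7]
width: 0.453
gripper_force: 25.0
```

```bash
python3 st.py
```

```text
clock 12.425
joints [-0.6838  0.5093  0.8964  1.8952 -0.4806  0.9712 -0.8214]
position [ 0.5503 -0.0194  0.2179]
force [-9.568   0.9909 12.7459]
ft_torque [ 0.1077  2.0825 -0.0565]
width 0.4531
gripper_force 25.0016
yaw_y -71.87
```

Request:
send_rows:
  motion: "1 0 0 0 0 0 -1.5; 1 0 0 0 0 0 -1.5; 1 0 0 0 0 0 0"

```text
clock: 12.8
position: [0.5503, -0.0194, 0.2179]
ee_rot: [-3.113, -0.413, 0.004]
force: [-8.8, 1.0, 12.5]
width: 0.452
gripper_force: 25.0
```

```bash
python3 st.py
```

```text
clock 12.8
joints [-0.6923  0.5148  0.9114  1.8958 -0.4905  0.9751 -0.8636]
position [ 0.5503 -0.0194  0.2179]
force [-8.8083  0.9601 12.4966]
ft_torque [ 0.1661  2.0197 -0.0677]
width 0.4518
gripper_force 25.0017
yaw_y -74.88
```

Request:
send_rows:
  motion: "1 0 0 0 0 0 -1.5; 1 0 0 0 0 0 -1.5; 1 0 0 0 0 0 0"

```text
clock: 13.18
position: [0.5503, -0.0193, 0.2178]
ee_rot: [-3.122, -0.332, 0.004]
force: [-8.4, 1.8, 12.5]
width: 0.451
gripper_force: 25.0
```

```bash
python3 st.py|grep -E "torq|yaw"
```

```text
ft_torque [ 0.1743  2.0126 -0.0417]
yaw_y -77.88
```

Request:
send_rows:
  motion: "1 0 0 0 0 0 -1.5; 1 0 0 0 0 0 -1.5; 1 0 0 0 0 0 0"

```text
clock: 13.55
position: [0.5507, -0.0192, 0.2178]
ee_rot: [-3.13, -0.251, 0.003]
force: [-7.8, 1.3, 11.2]
width: 0.452
gripper_force: 25.0
```

```bash
python3 st.py
```

```text
clock 13.55
joints [-0.7089  0.5263  0.9409  1.8965 -0.5106  0.9825 -0.9468]
position [ 0.5507 -0.0192  0.2178]
force [-7.7707  1.3044 11.1748]
ft_torque [0.0861 1.5954 0.3771]
width 0.4524
gripper_force 25.0025
yaw_y -80.82
```

Request:
send_rows:
  motion: "1 0 0 0 0 0 -1; 1 0 0 0 0 0 0; 1 0 0 0 0 0 0"

```text
clock: 13.92
position: [0.5509, -0.0192, 0.2179]
ee_rot: [-3.132, -0.225, 0.003]
force: [-5.7, 1.2, 10.3]
width: 0.452
gripper_force: 25.0
```

```bash
python3 st.py; python3 - <<'E'
from h import *
m,im,d=grab('wrist');cv2.imwrite('pics/w4.png',im);n,im2,d2=grab('side');i=cv2.resize(im2[130:230,195:295],None,fx=4,fy=4,interpolation=2)
cv2.imwrite('pics/w4.png',cv2.resize(np.hstack([im,cv2.resize(i,(384,384))]),(800,343)))
E
```

```text
clock 13.925
joints [-0.7115  0.5283  0.9455  1.8964 -0.5141  0.9834 -0.9604]
position [ 0.5509 -0.0192  0.2179]
force [-5.7221  1.1963 10.2945]
ft_torque [0.1697 1.3334 0.3883]
width 0.4519
gripper_force 25.0021
yaw_y -81.8
```

View pics/w4.png

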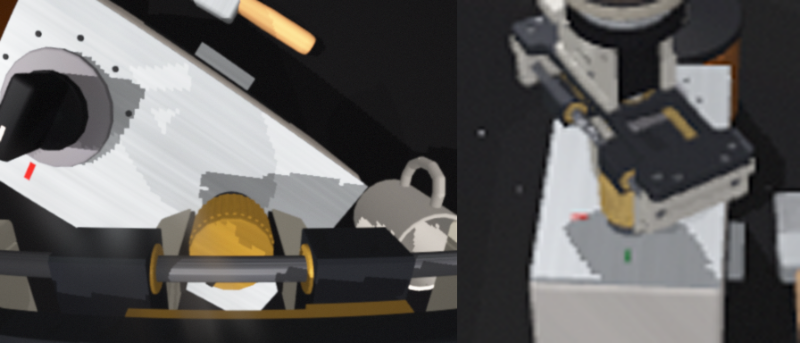

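Bottomed: the torque saturated at about 0.39 N m. The wrist view shows the nut at (231,240) between the pads, with its line hidden by the rod. I'll start backing off and watch the wind-up release.

Request:
send_rows:
  motion: "1 0 0 0 0 0 1; 1 0 0 0 0 0 0; 1 0 0 0 0 0 0"

```text
clock: 14.4
position: [0.551, -0.0192, 0.2179]
ee_rot: [-3.13, -0.251, 0.002]
force: [-6.1, 0.6, 9.2]
width: 0.454
gripper_force: 25.0
```

```bash
python3 st.py|grep -E "torq|yaw"
```

```text
ft_torque [0.2099 1.2885 0.0075]
yaw_y -80.84
```

Request:
send_rows:
  motion: "1 0 0 0 0 0 1; 1 0 0 0 0 0 0; 1 0 0 0 0 0 0"

```text
clock: 14.78
position: [0.5509, -0.0192, 0.2179]
ee_rot: [-3.128, -0.278, 0.002]
force: [-5.5, 1.0, 9.6]
width: 0.451
gripper_force: 25.0
```

```bash
python3 st.py|grep -E "force|torq|yaw"
```

```text
force [-5.5381  1.0098  9.6285]
ft_torque [ 0.2205  1.3186 -0.0343]
gripper_force 25.0021
yaw_y -79.84
```

Request:
send_rows:
  motion: "1 0 0 0.0001 0 0 8; 1 0 0 0.0001 0 0 8; 1 0 0 0.0001 0 0 8; 1 0 0 0.0001 0 0 8; 1 0 0 0.0001 0 0 8"

```text
clock: 15.4
position: [0.5509, -0.0192, 0.2184]
ee_rot: [-2.841, -1.337, 0.001]
force: [-4.0, 1.4, 7.1]
width: 0.448
gripper_force: 25.0
```

Request:
send_rows:
  motion: "1 0 0 0.0001 0 0 8; 1 0 0 0.0001 0 0 8; 1 0 0 0.0001 0 0 8; 1 0 0 0.0001 0 0 8; 1 0 0 0.0001 0 0 8"

```text
clock: 16.02
position: [0.551, -0.0192, 0.2188]
ee_rot: [-2.213, -2.228, 0.001]
force: [-4.5, 0.0, 5.9]
width: 0.453
gripper_force: 25.0
```

Request:
send_rows:
  motion: "1 0 0 0 0 0 6; 1 0 0 0 0 0 3.2; 1 0 0 0 0 0 0; 1 0 0 0 0 0 0"

```text
clock: 16.52
position: [0.551, -0.0192, 0.2189]
ee_rot: [-2.032, -2.394, 0.0]
force: [-4.7, 1.4, 7.6]
width: 0.454
gripper_force: 25.0
```

```bash
python3 st.py; python3 - <<'E'
from h import *
n,im,_=grab('side');a=cv2.resize(im[160:220,215:275],(400,400),interpolation=2)
m,im2,_=grab('scene');b=cv2.resize(im2[130:210,205:305],(400,320),interpolation=2);b=cv2.copyMakeBorder(b,0,80,0,0,0)
cv2.imwrite('pics/w5.png',np.hstack([a,b]))
P=[[.5515,-.0192,.1855],[.5515-.021*.434,-.0192-.021*.9,.1855]]
print((proj(n,P)-[215,160])*400/60)
E
```

```text
clock 16.525
joints [-0.4309  0.4157  0.5032  1.8753 -0.2495  0.9139  0.3536]
position [ 0.551  -0.0192  0.2189]
force [-4.7479  1.4153  7.6123]
ft_torque [0.1638 1.0024 0.1193]
width 0.4543
gripper_force 25.0018
yaw_y 9.36
[[203.38966422 131.61781407]
 [199.13793289 173.72544214]]
```

View pics/w5.png

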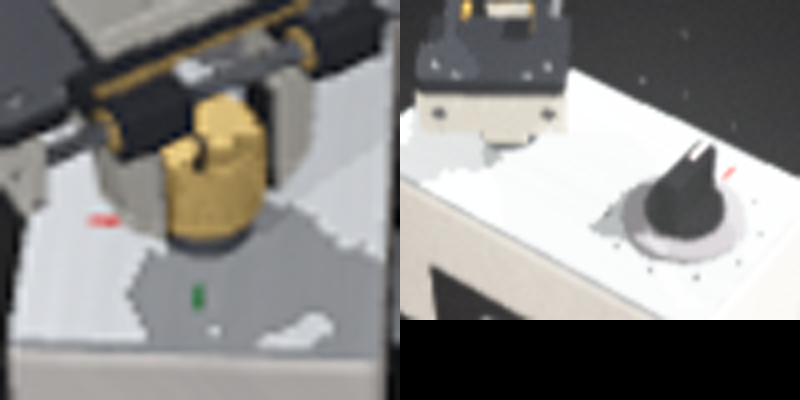

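In the side crop the line's outer end is at about (198,155) and the green mark at (198,297). The scene crop shows the dial pointer at the red mark. I'll check the line angle numerically.

```bash
python3 - <<'E'
from h import *
n,im,_=grab('side'); np.set_printoptions(linewidth=200)
print(cv2.cvtColor(im,cv2.COLOR_BGR2GRAY)[176:188,236:260])
hsv=cv2.cvtColor(im,cv2.COLOR_BGR2HSV)
g=cv2.inRange(hsv,(45,80,40),(85,255,255))[190:215,230:260];v,u=np.nonzero(g);gc=(u.mean()+230,v.mean()+190);print('green px',gc,onplane(n,[gc],.14))
b=cv2.inRange(hsv,(15,100,60),(35,255,255))
for y in range(184,196,2): x=np.nonzero(b[y,235:265])[0]+235; print(y,x.min(),x.max())
t=np.linspace(0,2*np.pi,200);N=np.array([.5515,-.0192])
for z in (.155,.17,.1855): p=proj(n,np.c_[N[0]+.021*np.cos(t),N[1]+.021*np.sin(t),t*0+z]); i=p[:,0].argmax();print(z,'right',p[i],'left',p[p[:,0].argmin()])
for a in (-130,-123,-116,-109,-102):
    a=np.radians(a);print(np.degrees(a).round(),[proj(n,[[N[0]+r*np.cos(a),N[1]+r*np.sin(a),.1855]])[0].round(2) for r in (.008,.013,.02)])
E
```

```text
[[ 44  45  44  42  40  40  37  31 135 194 195 191 190 190 190 170  96  36  22  53 113 145 142 140]
 [ 42  41  41  41  39  40  37  28 144 199 193 192 191 191 191 192 168  75  19  53 113 145 142 142]
 [ 39  39  38  38  39  40  36  30 142 198 192 191 190 189 190 193 176 104  52  51 113 145 142 141]
 [ 39  41  38  41  37  37  33  26 143 199 193 190 189 189 191 192 191 169  97  48 112 144 142 140]
 [ 38  39  39  37  32  27  78 106  93 134 171 194 193 179 143 146 148 140 102  57 112 145 141 140]
 [ 39  39  36  29  76 152 191 184 137  88 165 198 197 179 121 123 124 125 102  60 111 144 141 140]
 [ 34  32  40 140 195 196 202 194 147  65 127 149 149 141 123 124 124 123 100  60 111 145 141 139]
 [ 85 106 118 135 190 201 201 183  90  58 111 123 122 122 122 134 139 118 104  59 111 144 140 142]
 [137 140 128 116 179 192 150 132  41  59 113 126 125 133 146 139 129 130 115  61 112 147 149 155]
 [143 143 132 108 130 155 151 135  73  86 136 151 158 155 137 137 133 129 109  48 103 144 145 167]
 [142 141 134 115 117 131 148 145 138 132 133 144 146 143 133 129 128 132 114  40  99 146 164 187]
 [141 142 1
[... 180 characters left out ...]
 240 254
186 240 254
188 240 253
190 240 253
192 240 252
194 240 250
0.155 right [254.76509666 189.08268826] left [236.84967756 189.49839476]
0.17 right [254.7026789 184.4547662] left [236.62044859 184.87326981]
0.1855 right [254.63697183 179.5811637 ] left [236.37890031 180.00259259]
-130.0 [array([244.42, 182.03]), array([243.73, 183.47]), array([242.76, 185.5 ])]
-123.0 [array([244.83, 182.1 ]), array([244.4 , 183.58]), array([243.8 , 185.68])]
-116.0 [array([245.25, 182.13]), array([245.09, 183.63]), array([244.86, 185.76])]
-109.0 [array([245.68, 182.13]), array([245.79, 183.63]), array([245.94, 185.75])]
-102.0 [array([246.1 , 182.09]), array([246.48, 183.56]), array([247.01, 185.65])]
```

```bash
python3 -c "
from cell import arm
print(arm.sign_off())"
```

```text
the job is handed in; nothing more can be done
None
```

I turned the dial back to its zero stop, screwed the nut down until it bottomed, and backed it off a quarter turn; its line points at the green mark. The gripper still holds the nut, the hopper, mug and brush weren't touched, and I handed the job in at about 17 s.

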